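# Set a tumbler at the prep lamp and switch the lamp on

## Robot

A 6-joint arm with a two-finger parallel gripper is mounted at the origin on the work surface; the furniture and walls round the work are solid. World frame = base frame: x ahead of the robot, y to its left, z up, the work surface at z = 0. Lengths are in m, angles in degrees, forces in N, time in s.
With the tool pointing down it reaches from about 0.4 to 0.825 m from the base axis. Payload 7 kg.
Tool frame: the origin (TCP) lies between the finger pads; the fingertips stand 8 mm ahead of it and the grasp point (between the pads) lies 11 mm behind it; z points along the fingers, y is the line along which they close (so a half turn about z gives the same grasp; the last joint's range is limited). The gripper opens to 85 mm and grips with 20 to 120 N. Pads are 22 mm wide; open, the fingers measure 114 mm over their backs; the gripper's body (76 mm by 85 mm) begins 54 mm behind the grasp point. The pads swing forward as they close: fully open they stand 13 mm farther back than shut.
Start: joints at [-52.076, 20.546, 0.682, 0, -70.136, -16.507], TCP at [0.246, -0.628, 0.239] pointing down, gripper open.
Joint ranges: [-176.03, 176.03], [-82.01, 121.73], [-58.28, 71.71], [-173.87, 95.51], [-174.79, -0.11], [-173.66, 173.66]. Speed limits (degrees/s): [136.94, 136.94, 172.46, 180, 180, 180].

## Interface

Orientations are given as a 3x3 rotation matrix whose columns are the frame's x, y, z axes.
In Python, from cell import r gives the robot as it stands. The module is installed in compiled form; this text tells all that it offers.
- The arm moves only by the tool play_rows, never from a script. Its argument "moves" is one flat list of numbers, 7 for each row, row after row: the shift along the world's x, y, z as a fraction of full scale, then the turn, a rotation vector about the world's x, y, z as a fraction of full scale, then the opening, from 0 (shut) to 1 (fully open). A call has 1 to 10 rows; each row is the pose to reach, as a shift and turn from the pose commanded when the call began; what a row does not reach only later rows make up. Full scale, the value 1, is 0.1 m for a shift and 120 degrees for a turn. A row lasts 1/8 s, in which the tool goes at most 62.5 mm and 10.7 degrees, less where a joint would pass 70% of its speed; a pose out of reach is approached as far as the arm can. A call with a number of a shift or a turn outside -1 to 1 is refused whole. A call with a gripper value outside its range is refused whole. The fingers move at their own pace and stop on an object; the grip force is fixed at half the most. Time passes only in rows, so rows that repeat a pose let the fingers close. It gives the time, the measured TCP pose, the force, the opening and the grip force at its end, in the units of the state.
- r.get_obs(): the state, without advancing time (a new reading comes with each control period).
- r.read_camera(name): name is "scene" or "top" or "wrist"; returns the picture (480x640x3 uint8, blue, green, red); there is no depth.
- r.camera_params(name): a dict with "intrinsics" (3x3 intrinsics, pixels), "world_to_cam" (4x4, takes a point from world to camera coordinates). Camera axes: x right, y up, looking along -z (the intrinsics and any distortion apply to the point x, -y, -z); pixel columns grow to the right and rows downward; lengths in m; the calibration is good to about 2 mm. A picture is of the moment at which its call begins: read the wrist's pose just before it. camera_params takes no time and is no camera call; for the wrist camera it gives the pose at the moment of the call.
- r.job_done(): hands the job in; it is judged then, once.
The state is a dict: "clock": time; "q": joint angles; "joint_vel": joint speeds; "effort": joint torques, N m; "ee_pos": TCP position; "eef_rot": TCP orientation; "wrist_force": force on the tool from outside, world axes, zero at the start; "ft_torque": the same for the moment, N m; "width": opening from 0.0 (shut) to 1.0 (fully open); "finger_force": force on a finger pad.
Only numpy, scipy, OpenCV 4.12 (cv2) and the standard library are available. Lean on these libraries where they do the work, as an engineer would, in place of code of your own. Each camera call takes 0.05 s, during which the arm holds its last target. There are 200 camera calls.

## Task

Lift the top tumbler straight off the nested stack without bringing the others along, and set it down upright (no dropping) on the round cork disc of the prep lamp. Then switch the lamp on: push the paddle hidden under the front lip of its hood fully up from below, where it stays, and leave everything else where it was.

Things in the scene. Friction and masses are not known exactly. Their poses are not given: they have to be found in the camera images.
- lamp: Fixed aluminium prep lamp. Origin on the worktop under the cork disc's centre; z up, x from disc to column. In its frame, mm: base plate x -62 to 200, 120 wide, 14 thick; cork disc 90 across, 2 thick; column 110 wide, front face x 164; flat hood 120 wide, x 102 (front lip) to 200, underside z 206, top z 224. Between plate and hood it is open in front and at the sides.
- disc (a point): Centre of the top face of the cork disc, 16 mm above the worktop.
- lip (a point): Middle of the lower front edge of the hood's lip (lamp frame x 102, z 206 mm).
- paddle (a joint): Switch plate under the hood, 70 wide (lamp y), 40 long, 6 mm thick, hinged at its rear edge (lamp x 162, z 152 mm, axis lamp y), reaching to -x. 0 rad: off, front edge hangs 25 degrees low; grows as that edge is pushed up; 0.44: level, on its stop (on: above 0.37). Starts at 0 to 0.06. Stays where left; 3 to 4 N at the edge moves it. Reach it with fingers tilted forward, entering below the lip.
- paddle_edge (a point): Middle of the grey plastic paddle's rounded front edge (a bead of 4 mm radius; this is the bead's centre); moves with the paddle: lamp x 127, z 135 mm when off, x 123, z 152 mm when on.
- cup_top: Top tumbler of the stack: plain steel, conical, 85 mm high, 44 mm across the foot, 64 mm across the rim, wall 2.5 mm, about 150 g. Origin: centre of the foot's underside, z up. It stands loosely in the one below, with 1.5 mm play round it, on that one's raised floor; its top 34 mm show above the next rim.
- cup_mid: Middle tumbler, the same shape; origin 34 mm below that of the top one. Stays in the stack.
- cup_low: Lowest tumbler, the same shape, loose on the coaster. Origin: centre of its foot's underside, 8 mm above the worktop.
- coaster: Round wooden coaster, 84 mm across, 8 mm thick, fixed, under the stack. Origin: centre of its underside. (Elsewhere: a tap stands at the sink, left of the work, about x 0.30, y 0.66 m; a hand near it must first move away sideways, to the free worktop on the right, and only then up.)
- jar: Bystander: jar with black lid, 63 mm across, 94 mm high, behind the stack. Origin: centre of its underside.
- lemon: Bystander: lemon, 83 x 58 x 58 mm, lying behind the stack. Origin: centre of its underside.
Mind the look-alikes: they are no part of the job. Leave any red look-alike of the cup_top alone.

How it is judged:
By the outcome, as a careful person would: the job done as asked, in the order asked, and still so for the second after the job is handed in, with the robot touching nothing.
It also fails if it takes over 53 s, if anything falls off the work surface, if the arm or the gripper's body presses on something with over 40 N, if the wrist force passes 120 N, or if a joint passes its speed limit or range.

## Working session

There is one attempt and no reset: what is moved stays moved. The work goes in short steps, Python scripts to look and compute and a tool call to move; the robot and the scene stay as the last step left them, time stands still between calls to the robot, and variables do not carry over. Pictures are saved under pics/ and viewed, at most 10 in all, crops included, and the job is handed in when it is done.

Besides the shell and the picture viewer there is one more tool, called as name(argument=value, ...) on one line, values as JSON. play_rows: Moves the arm, as the interface text tells. Shift numbers are shares of 0.1 m and turn numbers shares of 120 degrees, none past 1 either way. Its arguments: {"type":"object","properties":{"moves":{"type":"array"}},"required":["moves"]}

```bash
mkdir -p pics; python3 - <<'E'
from cell import r
import cv2,numpy as np
o=r.get_obs();print(o['clock'],o['ee_pos'],o['eef_rot'],o['width'])
for n in("scene","top"):
    im=r.read_camera(n);cv2.imwrite(f"pics/{n}0.png",im);p=r.camera_params(n);print(n,p)
E
```

```text
0.0 [ 0.24628279 -0.62796959  0.23834533] [[-9.31000232e-01 -3.65017846e-01 -7.34768067e-04]
 [-3.65018557e-01  9.30999065e-01  1.48145526e-03]
 [ 1.43310775e-04  1.64743917e-03 -9.99998633e-01]] 0.9996959475215486
scene {'intrinsics': array([[570.89082758,   0.        , 321.96732235],
       [  0.        , 570.89082758, 242.82393186],
       [  0.        ,   0.        ,   1.        ]]), 'world_to_cam': array([[-0.51643096, -0.85620318, -0.01466913,  0.31274261],
       [ 0.37192903, -0.23969853,  0.89677947, -0.32877765],
       [-0.7713416 ,  0.45766881,  0.44223456, -0.8691578 ],
       [ 0.        ,  0.        ,  0.        ,  1.        ]])}
top {'intrinsics': array([[498.69893522,   0.        , 312.76379814],
       [  0.        , 498.69893522, 237.95776746],
       [  0.        ,   0.        ,   1.        ]]), 'world_to_cam': array([[-0.01106975, -0.99953557, -0.02839207,  0.053158  ],
       [ 0.99584641, -0.01358621,  0.09002967, -0.54852934],
       [-0.0903736 , -0.02727754,  0.9955343 , -1.0933107 ],
       [ 0.        ,  0.        ,  0.        ,  1.        ]])}
```

View pics/scene0.png

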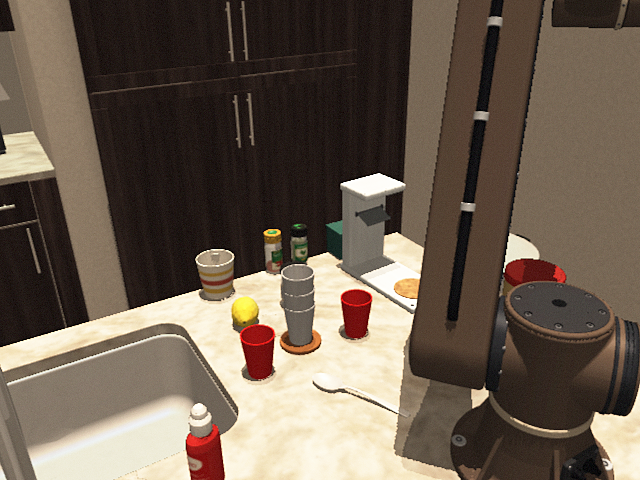

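View pics/top0.png

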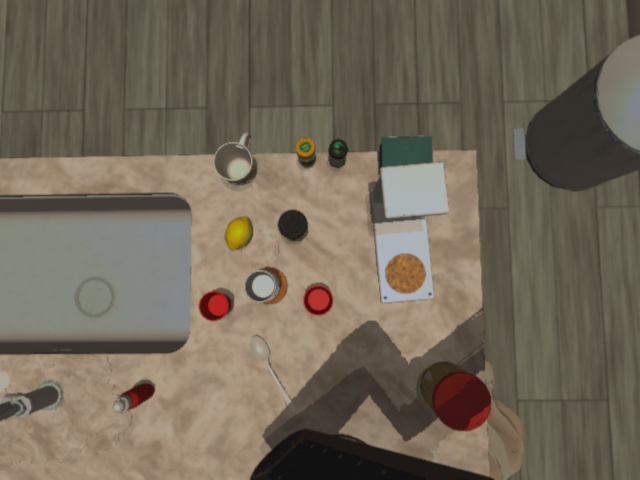

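The scene view shows the stack (297,305) between two red look-alikes (258,350) and (356,312), with the lamp at (375,230). In the top view the stack's rim is near (263,286), the cork disc near (405,273), the hood at (414,190), the jar at (293,225) and the lemon at (238,233).

```bash
cat > h.py <<'E'
import cv2,numpy as np
def ray(p,uv):
    K=p['intrinsics'];T=p['world_to_cam'];R=T[:3,:3];c=-R.T@T[:3,3]
    d=np.linalg.inv(K)@[uv[0],uv[1],1];return c,R.T@[d[0],-d[1],-d[2]]
def onz(p,uv,z):
    c,d=ray(p,uv);return c+d*(z-c[2])/d[2]
def proj(p,X):
    T=p['world_to_cam'];x=T[:3,:3]@X+T[:3,3];k=p['intrinsics']@[x[0],-x[1],-x[2]];return k[:2]/k[2]
E
python3 - <<'E'
from cell import r
from h import *
t=r.camera_params("top");s=r.camera_params("scene")
T=cv2.imread("pics/top0.png");S=cv2.imread("pics/scene0.png")
hsv=cv2.cvtColor(T,cv2.COLOR_BGR2HSV)
def big(m,x0,y0,x1,y1):
    k=np.zeros_like(m);k[y0:y1,x0:x1]=m[y0:y1,x0:x1]
    c,_=cv2.findContours(k,cv2.RETR_EXTERNAL,cv2.CHAIN_APPROX_NONE);return max(c,key=cv2.contourArea)
dm=cv2.inRange(hsv,(5,90,60),(22,255,255))
c=big(dm,380,245,432,300);e=cv2.fitEllipse(c);print("disc",e,onz(t,e[0],.016))
# plate & hood: whitish
wm=cv2.inRange(hsv,(0,0,120),(179,50,255))
wb=cv2.inRange(hsv,(90,15,120),(135,80,255))
for z,b in((.224,(375,155,455,222)),(.014,(370,215,440,305))):
    for n,m in(("w",wm),("b",wb)):
        try:
            c=big(m,*b);q=cv2.minAreaRect(c);bx=cv2.boxPoints(q);print(n,z,q,[onz(t,x,z)[:2].round(4) for x in bx])
        except Exception as ex:print(ex)
cm=cv2.inRange(hsv,(5,110,50),(18,255,255))
c=big(cm,240,255,300,310);print("coaster",cv2.boundingRect(c))
out=np.hstack([cv2.resize(T[245:325,190:340],None,fx=3,fy=3,interpolation=cv2.INTER_CUBIC),cv2.resize(T[150:310,360:460],None,fx=3,fy=1.5,interpolation=cv2.INTER_CUBIC)])
o2=cv2.resize(S[165:365,270:440],None,fx=3,fy=3,interpolation=cv2.INTER_CUBIC)
o3=cv2.resize(T[140:310,200:460],None,fx=3,fy=3,interpolation=cv2.INTER_CUBIC)
cv2.imwrite("pics/sc.png",o2);cv2.imwrite("pics/tc.png",o3)
E
```

```text
disc ((405.1164855957031, 273.1172180175781), (38.166282653808594, 38.791683197021484), 136.070556640625) [ 0.46823672 -0.15910359  0.016     ]
w 0.224 ((414.72137451171875, 189.9344482421875), (52.32965850830078, 64.82359313964844), 84.80557250976562) [array([ 0.6623, -0.0858]), array([ 0.6713, -0.2054]), array([ 0.5736, -0.2107]), array([ 0.5645, -0.0922])]
b 0.224 ((416.9896545410156, 210.37588500976562), (4.2353196144104, 58.38097381591797), 85.2363510131836) [array([ 0.5797, -0.098 ]), array([ 0.5871, -0.2048]), array([ 0.5793, -0.2052]), array([ 0.5719, -0.0984])]
w 0.014 ((403.02667236328125, 260.0101013183594), (83.07701110839844, 54.687477111816406), 84.14398956298828) [array([ 0.5859, -0.087 ]), array([ 0.5968, -0.21  ]), array([ 0.411 , -0.2229]), array([ 0.3999, -0.1019])]
b 0.014 ((401.0246276855469, 266.2705078125), (66.27215576171875, 44.18143844604492), 84.80557250976562) [array([ 0.5543, -0.0964]), array([ 0.562 , -0.1955]), array([ 0.4141, -0.2043]), array([ 0.4062, -0.1064])]
coaster (264, 268, 23, 36)
```

View pics/tc.png

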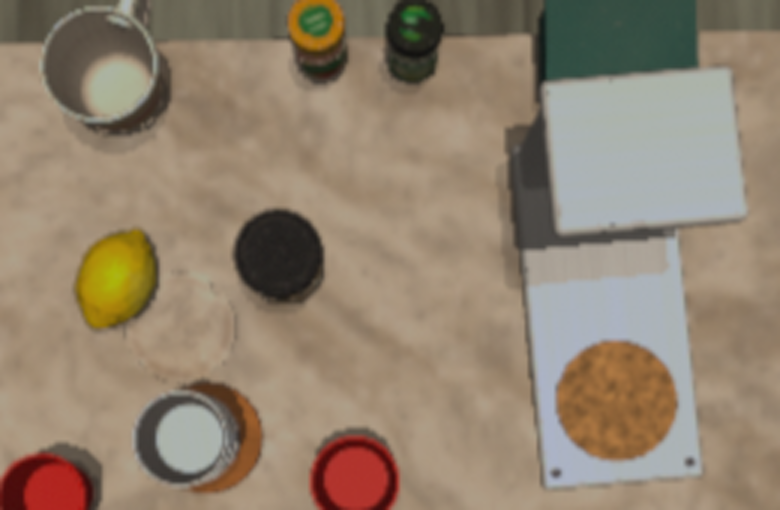

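View pics/sc.png

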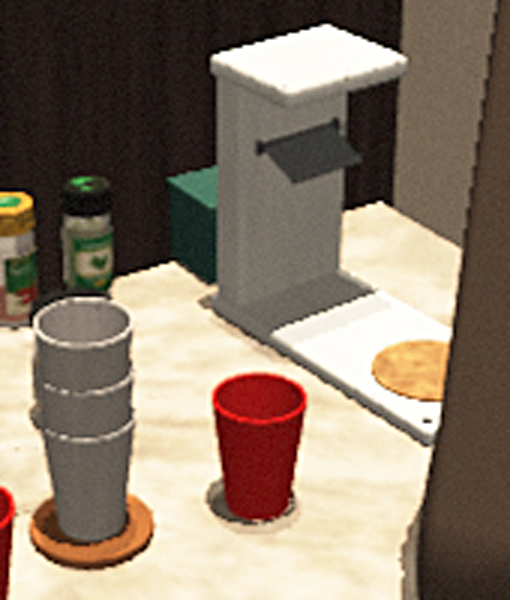

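The top crop puts the rim of the stack at about (187,438), which is full-picture (262.3,286) with radius 17 px. The hood's front edge runs (555,232)–(745,215). The scene crop shows the paddle hanging low, edge about (325,170), and the stack's rim centred at about (82,325).

```bash
python3 - <<'E'
from cell import r
from h import *
t=r.camera_params("top");s=r.camera_params("scene")
print("rim top",onz(t,(262.3,286.),.161)," scene",onz(s,(270+82/3,165+325/3),.161))
print("coaster", onz(t,(286.8,286),.008), "expect coaster px from rim",proj(t,onz(t,(262.3,286.),.161)*[1,1,0]+[0,-.042,.008]))
print("disc scene",)
a=np.radians(4.);X=np.array([np.cos(a),np.sin(a),0]);d=np.array([.4682,-.1591,0])
for x,z in((127,.135),(162,.152),(102,.206),(102,.224)): 
    P=d+X*x/1000+[0,0,z];print(x,z,P.round(4),(proj(s,P)-[270,165])*3)
E
```

```text
rim top [0.44369382 0.14260686 0.161     ]  scene [0.43971539 0.15111046 0.161     ]
coaster [0.44240862 0.10682289 0.008     ] expect coaster px from rim [289.53890984 285.39919946]
disc scene
127 0.135 [ 0.5949 -0.1502  0.135 ] [325.21076017 169.99375434]
162 0.152 [ 0.6298 -0.1478  0.152 ] [297.18444951 135.91695955]
102 0.206 [ 0.57  -0.152  0.206] [349.50252972  94.60661061]
102 0.224 [ 0.57  -0.152  0.224] [350.35369538  72.13198832]
```

play_rows(moves=[0.5, 0.5, 0.2, 0, 0, -0.07, 1, 1, 1, 0.4, 0, 0, -0.145, 1, 1, 1, 0.4, 0, 0, -0.145, 1])

```text
clock: 0.48
ee_pos: [0.3485, -0.5266, 0.2804]
eef_rot: [[-0.998, -0.07, 0.001], [-0.07, 0.998, -0.001], [-0.001, -0.001, -1.0]]
wrist_force: [-0.8, -0.5, -0.7]
width: 1.001
finger_force: 0.0
```

play_rows(moves=[0.5, 0.5, 0, 0, 0, 0, 1, 0.96, 1, 0, 0, 0, 0, 1])

```text
clock: 0.72
ee_pos: [0.4338, -0.4374, 0.2788]
eef_rot: [[-0.998, -0.07, -0.001], [-0.07, 0.998, 0.0], [0.001, 0.0, -1.0]]
wrist_force: [0.1, -0.8, -0.6]
width: 1.001
finger_force: 0.0
```

play_rows(moves=[0, 0.5, 0, 0, 0, 0, 1, 0, 1, 0, 0, 0, 0, 1])

```text
clock: 0.98
ee_pos: [0.4332, -0.3368, 0.2783]
eef_rot: [[-0.997, -0.072, -0.002], [-0.072, 0.997, 0.001], [0.002, 0.001, -1.0]]
wrist_force: [0.8, 0.6, 0.6]
width: 1.001
finger_force: 0.0
```

play_rows(moves=[0, 0.5, 0, 0, 0, 0, 1, 0, 1, 0, 0, 0, 0, 1])

```text
clock: 1.23
ee_pos: [0.4327, -0.237, 0.2789]
eef_rot: [[-0.997, -0.071, -0.001], [-0.071, 0.997, 0.0], [0.001, 0.0, -1.0]]
wrist_force: [1.8, 0.1, -0.4]
width: 1.002
finger_force: 0.0
```

play_rows(moves=[0, 0.5, 0, 0, 0, 0, 1, 0, 1, 0, 0, 0, 0, 1])

```text
clock: 1.48
ee_pos: [0.4326, -0.1371, 0.279]
eef_rot: [[-0.997, -0.071, -0.0], [-0.071, 0.997, 0.0], [0.0, 0.0, -1.0]]
wrist_force: [1.4, 0.4, -0.2]
width: 1.002
finger_force: 0.0
```

play_rows(moves=[0, 0.5, 0, 0, 0, 0, 1, 0, 1, 0, 0, 0, 0, 1])

```text
clock: 1.72
ee_pos: [0.4327, -0.0371, 0.2792]
eef_rot: [[-0.997, -0.071, -0.0], [-0.071, 0.997, 0.0], [0.0, 0.0, -1.0]]
wrist_force: [0.8, 0.9, -0.3]
width: 1.0
finger_force: 0.0
```

play_rows(moves=[0, 0.5, 0, 0, 0, 0, 1, 0, 1, 0, 0, 0, 0, 1])

```text
clock: 1.98
ee_pos: [0.4327, 0.0629, 0.2792]
eef_rot: [[-0.997, -0.071, -0.0], [-0.071, 0.997, 0.0], [0.0, 0.0, -1.0]]
wrist_force: [1.3, 0.9, 0.1]
width: 1.002
finger_force: 0.0
```

play_rows(moves=[0, 0.5, 0, 0, 0, 0, 1, 0, 0.7, 0, 0, 0, 0, 1, 0, 0.7, 0, 0, 0, 0, 1, 0, 0.7, 0, 0, 0, 0, 1])

```text
clock: 2.48
ee_pos: [0.433, 0.1308, 0.2791]
eef_rot: [[-0.998, -0.07, -0.001], [-0.07, 0.998, -0.0], [0.001, -0.0, -1.0]]
wrist_force: [-0.1, 0.3, 0.1]
width: 0.997
finger_force: 0.0
```

```bash
python3 - <<'E'
from cell import r
from h import *
import json
o=r.get_obs();print(o['clock'],o['ee_pos'],o['q'],o['wrist_force']);print(np.round(o['eef_rot'],3))
p=r.camera_params("wrist");im=r.read_camera("wrist");cv2.imwrite("pics/w1.png",im)
print(p); print(proj(p,[.442,.147,.161]))
E
```

```text
2.475 [0.43304175 0.13080649 0.27907646] [ 4.18948934e+01 -2.55399951e+00 -2.21424281e+01  3.47072715e-04
 -7.04538971e+01 -1.27877683e+02] [-0.06692021  0.25181636  0.05899027]
[[-0.998 -0.07  -0.001]
 [-0.07   0.998 -0.   ]
 [ 0.001 -0.    -1.   ]]
{'intrinsics': array([[423.62339318,   0.        , 321.25894072],
       [  0.        , 423.62339318, 242.69499584],
       [  0.        ,   0.        ,   1.        ]]), 'world_to_cam': array([[-6.96330886e-02,  9.97572617e-01, -3.25726684e-04,
        -9.96621414e-02],
       [-9.57771216e-01, -6.69461546e-02, -2.79629237e-01,
         4.70956829e-01],
       [-2.78972276e-01, -1.91594758e-02,  9.60108006e-01,
        -2.93816671e-01],
       [ 0.00000000e+00,  0.00000000e+00,  0.00000000e+00,
         1.00000000e+00]])}
[347.04204466 254.2520471 ]
```

View pics/w1.png

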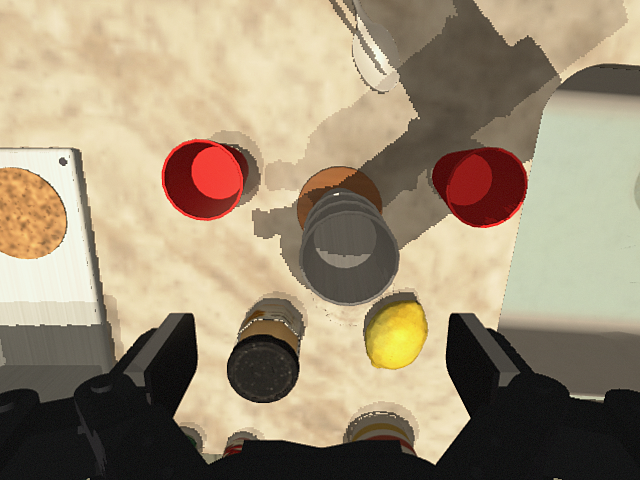

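The wrist view shows the top tumbler's rim as a circle about x 300–399, y 211–306, centre (349.5,258.5); the red look-alikes are at (204,180) and (483,187), clear of the fingers.

```bash
python3 - <<'E'
from cell import r
from h import *
p=r.camera_params("wrist")
for uv in((349.5,258.5),(300,258),(399,258),(349,306)): print(uv,onz(p,uv,.161))
p=r.camera_params("top");im=r.read_camera("top");k=proj(p,[.444,.147,.161]);print(k)
E
```

```text
(349.5, 258.5) [0.4448264  0.14862929 0.161     ]
(300, 258) [0.44664361 0.11757233 0.161     ]
(399, 258) [0.44235003 0.1796271  0.161     ]
(349, 306) [0.47724428 0.1511529  0.161     ]
[260.06487677 285.86759888]
```

play_rows(moves=[0.12, 0.17, -0.2, 0, 0, 0, 1, 0.12, 0.17, -0.6, 0, 0, 0, 1, 0.12, 0.17, -0.8, 0, 0, 0, 1, 0.12, 0.17, -0.8, 0, 0, 0, 1])

```text
clock: 3.08
ee_pos: [0.4445, 0.1472, 0.1981]
eef_rot: [[-0.998, -0.069, -0.002], [-0.069, 0.998, -0.002], [0.003, -0.002, -1.0]]
wrist_force: [0.4, -0.2, -0.0]
width: 0.998
finger_force: 0.0
```

```bash
python3 - <<'E'
from cell import r
from h import *
o=r.get_obs();print(o['clock'],o['ee_pos'])
p=r.camera_params("wrist");im=r.read_camera("wrist");cv2.imwrite("pics/w2.png",im)
P=np.array([[.445+.032*np.cos(a),.148+.032*np.sin(a),.161] for a in np.arange(0,6.3,.2)])
for X in P: cv2.circle(im,tuple(int(v) for v in proj(p,X)),1,(0,255,0),-1)
cv2.imwrite("pics/w2.png",im)
E
```

```text
3.075 [0.4445382  0.14717622 0.19814602]
```

View pics/w2.png

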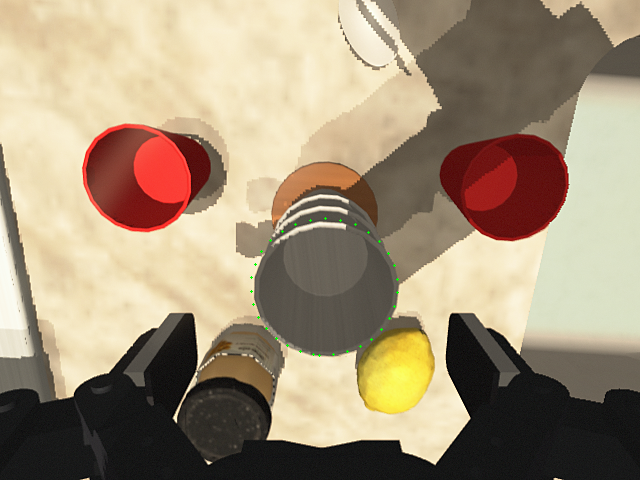

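The rim is at about x 255–398, y 222–355. It matches the estimate except that it sits about 1 mm further in +y, so I'll correct that and descend.

play_rows(moves=[0, 0.02, -0.25, 0, 0, 0, 1, 0, 0.02, -0.45, 0, 0, 0, 1, 0, 0.02, -0.6, 0, 0, 0, 1, 0, 0.02, -0.63, 0, 0, 0, 1, 0, 0.02, -0.63, 0, 0, 0, 1])

```text
clock: 3.75
ee_pos: [0.4458, 0.1509, 0.1373]
eef_rot: [[-0.998, -0.07, 0.001], [-0.07, 0.998, 0.001], [-0.001, 0.001, -1.0]]
wrist_force: [-0.1, 0.1, -0.7]
width: 0.998
finger_force: 0.0
```

```bash
python3 - <<'E'
from cell import r
from h import *
o=r.get_obs();print(o['clock'],o['ee_pos'],o['wrist_force'])
im=r.read_camera("wrist");s=r.read_camera("scene")[215:375,220:400]
cv2.imwrite("pics/w3.png",np.hstack([im[180:480,100:540],cv2.resize(s,(338,300),interpolation=cv2.INTER_CUBIC)]))
E
```

```text
3.75 [0.44580083 0.15085112 0.13733973] [-0.09236025  0.08427745 -0.73654828]
```

View pics/w3.png

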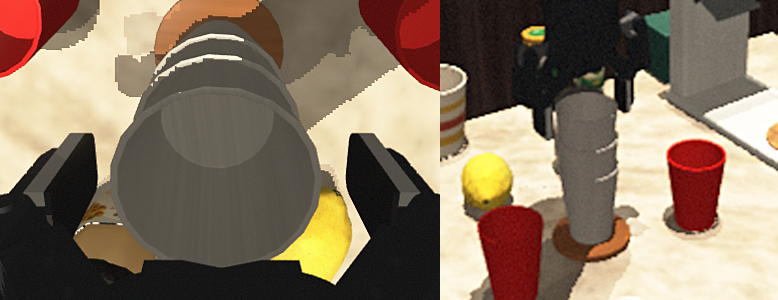

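The rim spans x 110–321 in the crop and the pads are at 97 and 347, so the fingers sit about 2 mm too far in +y. I'll correct that and close.

play_rows(moves=[0, -0.02, -0.02, 0, 0, 0, 1, 0, -0.02, -0.02, 0, 0, 0, 1, 0, -0.02, -0.02, 0, 0, 0, 0.82, 0, -0.02, -0.02, 0, 0, 0, 0.76, 0, -0.02, -0.02, 0, 0, 0, 0.7, 0, -0.02, -0.02, 0, 0, 0, 0.6, 0, -0.02, -0.02, 0, 0, 0, 0.5, 0, -0.02, -0.02, 0, 0, 0, 0.5])

```text
clock: 4.85
ee_pos: [0.4459, 0.149, 0.1353]
eef_rot: [[-0.998, -0.071, 0.002], [-0.071, 0.998, 0.001], [-0.002, 0.0, -1.0]]
wrist_force: [-0.9, -0.1, 7.6]
width: 0.72
finger_force: 63.5
```

play_rows(moves=[0, 0, 0.05, 0, 0, 0, 0.5, 0, 0, 0.1, 0, 0, 0, 0.5, 0, 0, 0.2, 0, 0, 0, 0.5, 0, 0, 0.3, 0, 0, 0, 0.5, 0, 0, 0.4, 0, 0, 0, 0.5, 0, 0, 0.5, 0, 0, 0, 0.5, 0, 0, 0.62, 0, 0, 0, 0.5, 0, 0, 0.75, 0, 0, 0, 0.5, 0, 0, 0.85, 0, 0, 0, 0.5, 0, 0, 0.85, 0, 0, 0, 0.5])

```text
clock: 6.1
ee_pos: [0.4455, 0.1489, 0.2202]
eef_rot: [[-0.998, -0.07, 0.001], [-0.07, 0.998, 0.001], [-0.001, 0.001, -1.0]]
wrist_force: [0.3, 1.3, -1.4]
width: 0.723
finger_force: 65.3
```

```bash
python3 - <<'E'
from cell import r
from h import *
o=r.get_obs();print(o['clock'],o['ee_pos'],o['wrist_force'],o['width'])
im=r.read_camera("wrist");s=r.read_camera("scene")[165:375,220:420]
cv2.imwrite("pics/w4.png",np.hstack([im[180:480,100:540],cv2.resize(s,(343,360),interpolation=cv2.INTER_CUBIC)[:300]]) if 0 else cv2.resize(s,(600,630),interpolation=cv2.INTER_CUBIC)[:600])
E
```

```text
6.1 [0.44553864 0.14893395 0.22019436] [ 0.29718513  1.28456544 -1.37621419] 0.7231677811434248
```

View pics/w4.png

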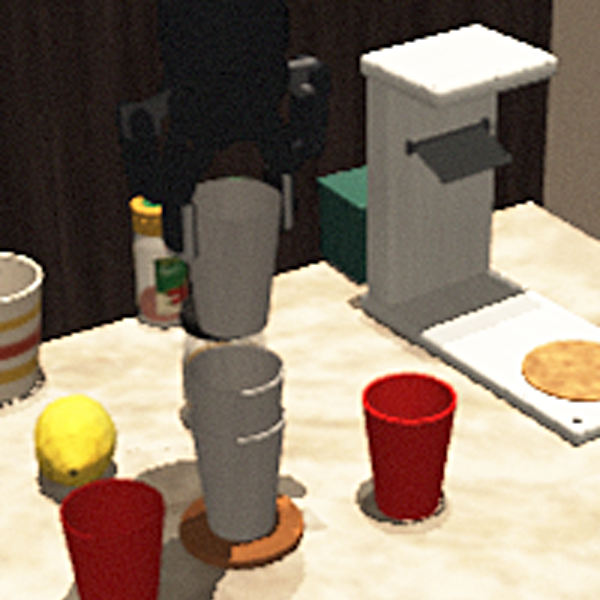

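The top tumbler is lifted alone: it hangs at (235,255) while the other two stay on the coaster at (240,440). Now I'll carry it toward the disc.

play_rows(moves=[0.02, -0.2, 0, 0, 0, 0, 0.5, 0.06, -0.6, 0, 0, 0, 0, 0.5, 0.1, -1, 0, 0, 0, 0, 0.5])

```text
clock: 6.58
ee_pos: [0.4548, 0.0477, 0.2187]
eef_rot: [[-0.997, -0.071, -0.001], [-0.071, 0.997, -0.0], [0.001, -0.0, -1.0]]
wrist_force: [0.5, 1.0, -0.9]
width: 0.725
finger_force: 65.5
```

play_rows(moves=[0.05, -0.4, 0, 0, 0, 0, 0.5, 0.1, -0.8, 0, 0, 0, 0, 0.5, 0.13, -1, 0, 0, 0, 0, 0.5, 0.13, -1, 0, 0, 0, 0, 0.5, 0.13, -1, 0, 0, 0, 0, 0.5])

```text
clock: 7.2
ee_pos: [0.4679, -0.0512, 0.2189]
eef_rot: [[-0.998, -0.07, -0.001], [-0.07, 0.998, -0.0], [0.001, -0.0, -1.0]]
wrist_force: [0.5, -0.2, -2.3]
width: 0.721
finger_force: 65.6
```

```bash
python3 - <<'E'
from cell import r
from h import *
o=r.get_obs();print(o['clock'],o['ee_pos'],o['wrist_force'],o['width'])
p=r.camera_params("wrist");im=r.read_camera("wrist")
m=cv2.inRange(cv2.cvtColor(im,cv2.COLOR_BGR2HSV),(5,90,60),(22,255,255))
c,_=cv2.findContours(m,cv2.RETR_EXTERNAL,cv2.CHAIN_APPROX_NONE)
for k in sorted(c,key=cv2.contourArea)[-3:]:
    e=cv2.fitEllipse(k);print(e,cv2.boundingRect(k),onz(p,e[0],.016))
print(proj(p,[.4682,-.1591,.016]))
E
```

```text
7.2 [ 0.46792489 -0.05116234  0.21888556] [ 0.51675799 -0.19569532 -2.3211959 ] 0.721238086607085
((489.3614501953125, 340.5069580078125), (23.56525421142578, 49.52263641357422), 89.98273468017578) (466, 329, 52, 27) [0.57518116 0.10567248 0.016     ]
((562.8386840820312, 196.51528930664062), (85.39035034179688, 102.76964569091797), 44.72233200073242) (513, 146, 100, 101) [0.44304768 0.14137324 0.016     ]
((188.93698120117188, 201.8115692138672), (104.62014770507812, 114.07593536376953), 128.44654846191406) (134, 148, 111, 109) [ 0.46821908 -0.15878115  0.016     ]
[188.54012458 201.76127631]
```

play_rows(moves=[0, -0.4, 0, 0, 0, 0, 0.5, 0, -0.8, -0.1, 0, 0, 0, 0.5, 0, -1, -0.4, 0, 0, 0, 0.5, 0, -1, -0.7, 0, 0, 0, 0.5, 0, -1, -0.9, 0, 0, 0, 0.5, 0, -1, -0.9, 0, 0, 0, 0.5, 0, -1, -0.9, 0, 0, 0, 0.5])

```text
clock: 8.12
ee_pos: [0.4689, -0.1509, 0.1302]
eef_rot: [[-0.997, -0.071, 0.001], [-0.071, 0.997, -0.0], [-0.001, -0.0, -1.0]]
wrist_force: [0.3, 0.1, -1.4]
width: 0.72
finger_force: 65.9
```

play_rows(moves=[0, -0.08, -0.2, 0, 0, 0, 0.5, 0, -0.08, -0.4, 0, 0, 0, 0.5, 0, -0.08, -0.49, 0, 0, 0, 0.5, 0, -0.08, -0.51, 0, 0, 0, 0.5, 0, -0.08, -0.51, 0, 0, 0, 0.5])

```text
clock: 8.75
ee_pos: [0.4688, -0.1593, 0.079]
eef_rot: [[-0.998, -0.071, 0.001], [-0.071, 0.998, -0.0], [-0.001, -0.0, -1.0]]
wrist_force: [-0.3, 0.4, -1.2]
width: 0.721
finger_force: 65.9
```

play_rows(moves=[0, 0, -0.01, 0, 0, 0, 0.5, 0, 0, -0.02, 0, 0, 0, 0.5, 0, 0, -0.03, 0, 0, 0, 0.5, 0, 0, -0.03, 0, 0, 0, 0.5])

```text
clock: 9.25
ee_pos: [0.4683, -0.1594, 0.0754]
eef_rot: [[-0.998, -0.07, 0.0], [-0.07, 0.998, -0.0], [-0.0, -0.0, -1.0]]
wrist_force: [0.0, 1.0, -0.2]
width: 0.725
finger_force: 66.0
```

play_rows(moves=[0, 0, -0.01, 0, 0, 0, 0.5, 0, 0, -0.01, 0, 0, 0, 0.5])

```text
clock: 9.5
ee_pos: [0.4687, -0.1594, 0.0753]
eef_rot: [[-0.998, -0.071, 0.001], [-0.071, 0.998, -0.0], [-0.001, -0.0, -1.0]]
wrist_force: [-3.7, 2.7, 10.2]
width: 0.718
finger_force: 66.6
```

play_rows(moves=[0, 0, 0.005, 0, 0, 0, 0.72, 0, 0, 0.005, 0, 0, 0, 0.76, 0, 0, 0.005, 0, 0, 0, 0.85, 0, 0, 0.005, 0, 0, 0, 1, 0, 0, 0.005, 0, 0, 0, 1, 0, 0, 0.005, 0, 0, 0, 1])

```text
clock: 10.25
ee_pos: [0.4682, -0.1594, 0.0747]
eef_rot: [[-0.998, -0.07, -0.0], [-0.07, 0.998, 0.0], [0.0, 0.0, -1.0]]
wrist_force: [0.0, -0.8, -0.5]
width: 1.001
finger_force: 0.0
```

play_rows(moves=[0, 0, 0.1, 0, 0, 0, 1, 0, 0, 0.4, 0, 0, 0, 1, 0, 0, 1, 0, 0, 0, 1])

```text
clock: 10.62
ee_pos: [0.4666, -0.1593, 0.1747]
eef_rot: [[-0.998, -0.07, -0.005], [-0.07, 0.998, -0.0], [0.005, 0.0, -1.0]]
wrist_force: [1.7, -0.2, 0.1]
width: 1.001
finger_force: 0.0
```

play_rows(moves=[-0.5, 0, 0.5, 0, 0, 0, 0.5, -0.9, 0, 1, 0, 0, 0, 0, -0.9, 0, 1, 0, 0, 0, 0, -0.9, 0, 1, 0, 0, 0, 0])

```text
clock: 11.12
ee_pos: [0.3781, -0.1593, 0.2758]
eef_rot: [[-0.998, -0.07, 0.003], [-0.07, 0.998, 0.0], [-0.003, 0.0, -1.0]]
wrist_force: [0.8, 0.7, 0.1]
width: 0.139
finger_force: 0.0
```

```bash
python3 - <<'E'
from cell import r
from h import *
o=r.get_obs();print(o['clock'],o['ee_pos'],o['wrist_force'],o['width'],o['q'].round(1))
im=r.read_camera("wrist");s=r.read_camera("scene");t=r.read_camera("top")
f=lambda a,y0,y1,x0,x1:cv2.resize(a[y0:y1,x0:x1],(380,380),interpolation=cv2.INTER_CUBIC)
cv2.imwrite("pics/w5.png",np.hstack([f(im,0,480,80,560),f(s,160,360,250,450)]))
E
```

```text
11.125 [ 0.378147   -0.1593067   0.27584204] [0.75439194 0.73304857 0.09603291] 0.1387729280013718 [  5.   -7.2 -26.7  -0.  -70.4 -91. ]
```

View pics/w5.png

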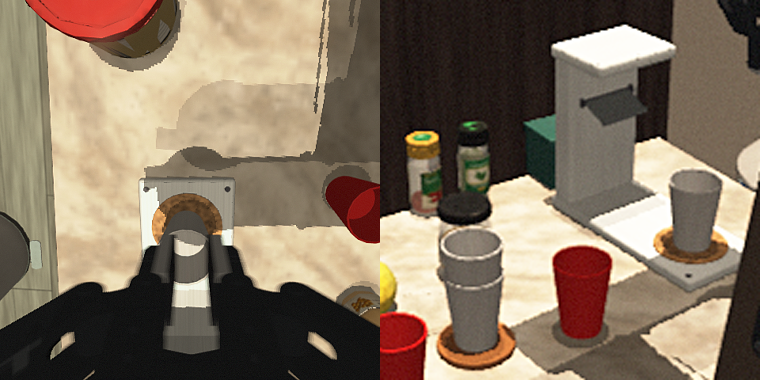

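The tumbler stands upright on the cork disc, at (695,215) in the right panel, and the other two remain stacked at (475,290). Next is a half turn so the camera rides on top, then the forward tilt.

play_rows(moves=[0, 0, 0.2, 0, 0, 0.75, 0, 0, 0, 0.2, 0, 0, 0.75, 0, 0, 0, 0.2, 0, 0, 0.75, 0, 0, 0, 0.2, 0, 0, 0.75, 0, 0, 0, 0.2, 0, 0, 0.75, 0, 0, 0, 0.2, 0, 0, 0.75, 0, 0, 0, 0.2, 0, 0, 0.75, 0, 0, 0, 0.2, 0, 0, 0.75, 0, 0, 0, 0.2, 0, 0, 0.75, 0])

```text
clock: 12.4
ee_pos: [0.3784, -0.1593, 0.2932]
eef_rot: [[0.074, -0.997, -0.004], [-0.997, -0.074, -0.0], [-0.0, 0.004, -1.0]]
wrist_force: [-0.2, 0.1, -0.9]
width: -0.002
finger_force: 0.0
```

play_rows(moves=[0, 0, 0, 0, 0, 0.75, 0, 0, 0, 0, 0, 0, 0.75, 0, 0, 0, 0, 0, 0, 0.75, 0, 0, 0, 0, 0, 0, 0.75, 0, 0, 0, 0, 0, 0, 0.75, 0, 0, 0, 0, 0, 0, 0.75, 0, 0, 0, 0, 0, 0, 0.75, 0, 0, 0, 0, 0, 0, 0.75, 0, 0, 0, 0, 0, 0, 0.75, 0])

```text
clock: 13.52
ee_pos: [0.3784, -0.1593, 0.2932]
eef_rot: [[0.997, 0.074, -0.004], [0.074, -0.997, -0.0], [-0.004, -0.0, -1.0]]
wrist_force: [0.4, 0.4, 0.5]
width: -0.002
finger_force: 0.0
```

play_rows(moves=[0.2, 0, 0, 0.007, -0.085, 0, 0, 0.4, 0, 0, 0.013, -0.17, 0, 0, 0.6, 0, 0, 0.02, -0.25, 0, 0, 0.8, 0, -0.1, 0.025, -0.335, 0, 0, 1, 0, -0.3, 0.03, -0.42, 0, 0, 1, 0, -0.5, 0.035, -0.5, 0, 0, 1, 0, -0.5, 0.035, -0.5, 0, 0, 1, 0, -0.5, 0.035, -0.5, 0, 0])

```text
clock: 14.52
ee_pos: [0.4353, -0.1532, 0.2719]
eef_rot: [[0.533, 0.081, 0.842], [0.038, -0.997, 0.072], [0.845, -0.006, -0.534]]
wrist_force: [-0.1, 0.9, -1.0]
width: -0.003
finger_force: 0.0
```

```bash
python3 - <<'E'
from cell import r
from h import *
o=r.get_obs();print(o['clock'],o['ee_pos'],o['wrist_force'],o['width'],o['q'].round(1))
p=r.camera_params("wrist");im=r.read_camera("wrist");cv2.imwrite("pics/w6.png",im)
R=np.array(o['eef_rot']);P=np.array(o['ee_pos']);a=np.radians(4);X=np.array([np.cos(a),np.sin(a),0]);Y=np.array([-np.sin(a),np.cos(a),0])
print("lamp tcp",(P-[.4682,-.1591,0])@X,(P-[.4682,-.1591,0])@Y,"z",R[:,2])
for q in((127,-35,135),(127,35,135),(102,0,206),(162,35,152)):print(q,proj(p,np.array([.4682,-.1591,0])+(X*q[0]+Y*q[1]+[0,0,q[2]])/1000))
E
```

```text
14.525 [ 0.43534819 -0.15322043  0.27192193] [-0.0557051   0.92382175 -0.95925891] -0.002668543181508821 [  4.8 -26.1 -58.2  -8.9  -0.1  98.5]
lamp tcp -0.03236164779637176 0.008156876666019778 z [ 0.84218393  0.07156292 -0.53442022]
(127, -35, 135) [374.84767139 244.7960685 ]
(127, 35, 135) [291.78827854 244.46958234]
(102, 0, 206) [335.13963056 203.58445616]
(162, 35, 152) [292.92675496 201.23609684]
```

View pics/w6.png

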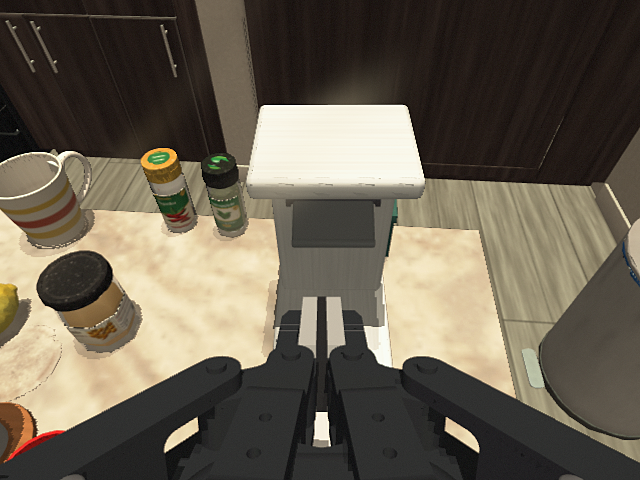

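The camera shows the paddle at (333,225) under the lip at y≈190, with the fingers centred at (322,320). Joints 3 and 5 have reached their limits, so I'll fit a small kinematic model and pick a reachable entry direction.

```bash
cat > kin.py <<'E'
import numpy as np
from scipy.spatial.transform import Rotation as Ro
from scipy.optimize import least_squares
R0=np.array([[0,0,1],[0,-1,0],[1,0,0.]])
def fk(q,m):
    a1,h,L2,L3,a3,Lt,lat,latw=m
    q=np.radians(q);B=Ro.from_euler('z',q[0]).as_matrix();U=B@Ro.from_euler('y',q[1]).as_matrix();F=B@Ro.from_euler('y',q[1]-q[2]).as_matrix()
    W=F@Ro.from_euler('x',-q[3]).as_matrix()@Ro.from_euler('y',-q[4]).as_matrix()
    R=W@R0@Ro.from_euler('z',-q[5]).as_matrix()
    return B@[a1,lat,h]+U@[0,0,L2]+F@[L3,0,a3]+W@[Lt,latw,0],R
D=[([-52.076,20.546,.682,0,-70.136,-16.507],[.2463,-.628,.2387]),([41.895,-2.554,-22.142,0,-70.454,-127.878],[.43304,.13081,.27908]),
([5,-7.2,-26.7,0,-70.4,-91],[.37815,-.1593,.27584]),([4.8,-26.1,-58.2,-8.9,-.1,98.5],[.43535,-.15322,.27192])]
s=least_squares(lambda m:np.r_[np.concatenate([fk(q,np.r_[m,0])[0]-p for q,p in D]),1e-3*(m[4]),1e-4*m[0]],[0,.3,.6,.5,0,.35,-.19]);M=np.r_[s.x,0]
lo=np.array([-176,-82,-58.2,-173.8,-174.7,-.2]);lo[5]=-173.6;hi=np.array([176,121.7,71.7,95.5,-.2,173.6])
def ik(p,R,q0):
    f=lambda q:np.r_[(fk(q,M)[0]-p)*10,Ro.from_matrix(fk(q,M)[1]@R.T).as_rotvec()]
    s=least_squares(f,np.clip(q0,lo+1,hi-1),bounds=(lo,hi),x_scale=50.);return s.x,np.abs(s.fun).max()
E
python3 - <<'E'
from kin import *
print(M.round(4),np.abs(s.fun).max()); print(fk(D[3][0],M)[1].round(3));print(fk(D[0][0],M)[1].round(3))
a=np.radians(4);X=np.array([np.cos(a),np.sin(a),0]);Y=np.array([-X[1],X[0],0]);rng=np.random.default_rng(0)
T=np.array([.4682,-.1591,0])+X*.118+[0,0,.125]
for p in(50,45,35,25):
  for th in(0,30,60,-30,-60):
    b=np.radians(th);pr=np.radians(p);z=np.cos(pr)*(X*np.cos(b)+Y*np.sin(b))-[0,0,np.sin(pr)]
    y=-np.cross([0,0,1],z);y/=np.linalg.norm(y);R=np.c_[np.cross(y,z),y,z]
    best=None
    for q0 in([5,-10,-40,-5,-20,95],[5,0,-30,-90,-60,90],[5,0,-30,90,-60,0],[20,20,-10,-60,-60,90],[-20,20,-10,60,-60,90]):
        q,e=ik(T,R,np.array(q0,float))
        if best is None or e<best[1]: best=(q,e)
    print(p,th,best[0].round(0),round(best[1],3))
E
```

```text
[-0.153   0.3077  0.6012  0.6409 -0.0415  0.3753 -0.1911  0.    ] 0.0018689389110150834
[[-0.08   0.532  0.843]
 [ 0.997  0.038  0.071]
 [ 0.006  0.846 -0.533]]
[[ 0.365 -0.931  0.   ]
 [-0.931 -0.365 -0.   ]
 [ 0.    -0.    -1.   ]]
50 0 [  4.   7. -39.  -0.  -4.   1.] 0.0
50 30 [-13.  16. -28. -62. -32.  98.] 0.0
50 60 [-19.  25. -14. -50. -57. 114.] 0.0
50 -30 [  24.    6.  -41.   65.  -33. -104.] 0.0
50 -60 [  31.   13.  -31.   51.  -56. -121.] 0.0
45 0 [   4.    7.  -42. -173.   -4.  174.] 0.003
45 30 [-15.  17. -30. -74. -34. 110.] 0.0
45 60 [-21.  27. -14. -55. -60. 119.] 0.0
45 -30 [  28.    6.  -44.   76.  -36. -117.] 0.0
45 -60 [  35.   14.  -33.   56.  -59. -128.] 0.0
35 0 [   2.   10.  -46. -172.  -22.  174.] 0.017
35 30 [-20.  21. -31. -92. -41. 131.] 0.0
35 60 [-26.  32. -13. -64. -66. 129.] 0.0
35 -30 [  35.    8.  -49.   92.  -46. -139.] 0.0
35 -60 [  41.   18.  -35.   63.  -66. -140.] 0.0
25 0 [   0.   16.  -49. -171.  -40.  174.] 0.034
25 30 [ -24.   26.  -32. -104.  -52.  145.] 0.0
25 60 [-29.  37. -12. -71. -73. 136.] 0.0
25 -30 [  44.   14.  -52.   95.  -59. -153.] 0.032
25 -60 [  46.   23.  -37.   67.  -74. -149.] 0.0
```

play_rows(moves=[0.1, 0.02, 0, -0.005, 0.07, 0, 0, 0.2, 0.03, -0.2, -0.01, 0.146, 0, 0, 0.35, 0.03, -0.4, -0.01, 0.146, 0, 0, 0.35, 0.03, -0.48, -0.01, 0.146, 0, 0, 0.35, 0.03, -0.48, -0.01, 0.146, 0, 0])

```text
clock: 15.2
ee_pos: [0.4694, -0.1503, 0.2226]
eef_rot: [[0.764, 0.078, 0.64], [0.054, -0.997, 0.058], [0.643, -0.01, -0.766]]
wrist_force: [0.3, -0.2, 0.3]
width: 0.003
finger_force: 0.0
```

```bash
cat > st.py <<'E'
from cell import r
import numpy as np
from scipy.spatial.transform import Rotation as Ro
o=r.get_obs();R=np.array(o['eef_rot']);P=np.array(o['ee_pos']);a=np.radians(4);X=np.array([np.cos(a),np.sin(a),0]);Y=np.array([-X[1],X[0],0])
d=P-[.4682,-.1591,0]
p=np.radians(47.5);z=np.cos(p)*X-[0,0,np.sin(p)];G=np.c_[np.cross(-Y,z),-Y,z]
print(o['clock'],"lamp tcp mm",(1000*np.array([d@X,d@Y,d[2]])).round(1),"pitch",np.degrees(np.arcsin(-R[2,2])).round(1),"turn needed",(np.degrees(Ro.from_matrix(G@R.T).as_rotvec())/120).round(3),"F",np.round(o['wrist_force'],1),"q",np.round(o['q'],1))
E
python3 st.py
```

```text
15.2 lamp tcp mm [  1.8   8.7 222.6] pitch 50.0 turn needed [-0.003 -0.021 -0.004] F [ 0.3 -0.2  0.3] q [  5.1 -14.6 -51.5   0.  -13.1  89.1]
```

play_rows(moves=[0.2, -0.03, -0.1, -0.003, -0.021, -0.004, 0, 0.435, -0.057, -0.276, -0.003, -0.021, -0.004, 0, 0.435, -0.057, -0.276, -0.003, -0.021, -0.004, 0, 0.435, -0.057, -0.276, -0.003, -0.021, -0.004, 0])

```text
clock: 15.7
ee_pos: [0.5139, -0.1559, 0.1975]
eef_rot: [[0.733, 0.07, 0.677], [0.051, -0.998, 0.048], [0.678, -0.0, -0.735]]
wrist_force: [0.2, -0.1, 0.4]
width: 0.001
finger_force: 0.0
```

```bash
python3 st.py; python3 - <<'E'
from cell import r
from h import *
p=r.camera_params("wrist");im=r.read_camera("wrist")
a=np.radians(4);X=np.array([np.cos(a),np.sin(a),0]);Y=np.array([-X[1],X[0],0])
for q in((127,-35,135),(127,35,135),(102,-60,206),(102,60,206)):
    u=proj(p,np.array([.4682,-.1591,0])+(X*q[0]+Y*q[1]+[0,0,q[2]])/1000);cv2.circle(im,tuple(int(v) for v in u),2,(0,255,0),-1)
s=r.read_camera("scene")[160:360,260:460]
cv2.imwrite("pics/w7.png",np.hstack([im[:,80:560],cv2.resize(s,None,fx=1.6,fy=2.4)]))
E
```

```text
15.7 lamp tcp mm [ 45.8  -0.  197.5] pitch 47.3 turn needed [-0.     0.002 -0.   ] F [ 0.2 -0.1  0.4] q [  4.1  -6.8 -52.5   0.6  -1.6  89.4]
```

View pics/w7.png

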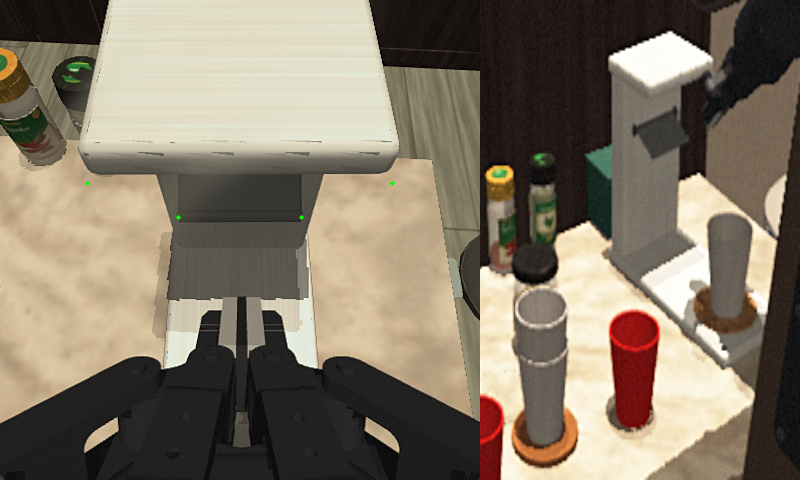

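The paddle's edge (178–302, y 221) lines up with the prediction and the fingers are centred on it. I'll enter along the tool axis.

play_rows(moves=[0.17, 0.012, -0.19, 0, 0, 0, 0, 0.33, 0.024, -0.38, 0, 0, 0, 0, 0.48, 0.034, -0.55, 0, 0, 0, 0, 0.58, 0.04, -0.66, 0, 0, 0, 0, 0.666, 0.047, -0.76, 0, 0, 0, 0, 0.666, 0.047, -0.76, 0, 0, 0, 0, 0.666, 0.047, -0.76, 0, 0, 0, 0])

```text
clock: 16.68
ee_pos: [0.5799, -0.1514, 0.1215]
eef_rot: [[0.733, 0.07, 0.677], [0.052, -0.998, 0.048], [0.678, 0.0, -0.735]]
wrist_force: [0.9, -0.5, -0.1]
width: -0.001
finger_force: 0.0
```

```bash
python3 st.py
```

```text
16.675 lamp tcp mm [ 1.119e+02 -1.000e-01  1.215e+02] pitch 47.3 turn needed [-0.     0.002 -0.   ] F [ 0.9 -0.5 -0.1] q [ -5.    8.  -33.1 -43.5  -8.9 139.8]
```

play_rows(moves=[0, 0, 0.03, 0, 0, 0, 0, 0, 0, 0.06, 0, 0, 0, 0, 0, 0, 0.09, 0, 0, 0, 0, 0, 0, 0.12, 0, 0, 0, 0, 0, 0, 0.12, 0, 0, 0, 0])

```text
clock: 17.3
ee_pos: [0.5803, -0.1509, 0.1332]
eef_rot: [[0.733, 0.071, 0.677], [0.052, -0.997, 0.048], [0.678, -0.0, -0.735]]
wrist_force: [-1.0, 0.0, 0.8]
width: 0.002
finger_force: 0.5
```

play_rows(moves=[0, 0, 0.02, 0, 0, 0, 0, 0, 0, 0.04, 0, 0, 0, 0, 0, 0, 0.06, 0, 0, 0, 0, 0, 0, 0.06, 0, 0, 0, 0])

```text
clock: 17.8
ee_pos: [0.5806, -0.1511, 0.1392]
eef_rot: [[0.733, 0.07, 0.677], [0.052, -0.998, 0.048], [0.678, -0.0, -0.735]]
wrist_force: [0.4, 0.4, -0.3]
width: 0.003
finger_force: 0.0
```

```bash
python3 st.py; python3 - <<'E'
from cell import r
from h import *
im=r.read_camera("wrist");s=r.read_camera("scene")[170:270,330:430]
cv2.imwrite("pics/w8.png",np.hstack([im[60:400,120:520],cv2.resize(s,(340,340),interpolation=cv2.INTER_CUBIC)]))
E
```

```text
17.8 lamp tcp mm [1.127e+02 1.000e-01 1.392e+02] pitch 47.3 turn needed [-0.     0.002 -0.   ] F [ 0.4  0.4 -0.3] q [ -1.8   6.1 -35.5 -34.5  -7.  128.6]
```

View pics/w8.png

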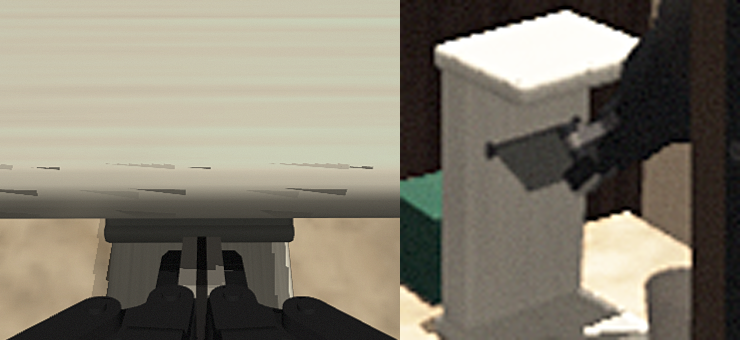

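Tips at crop (202,237) overlap the lower edge of the bead (y≈242), and no force shows yet. I'll check the geometry against the projection.

```bash
python3 - <<'E'
from cell import r
from h import *
p=r.camera_params("wrist");o=r.get_obs();R=np.array(o['eef_rot']);P=np.array(o['ee_pos'])
a=np.radians(4);X=np.array([np.cos(a),np.sin(a),0]);Y=np.array([-X[1],X[0],0]);D=np.array([.4682,-.1591,0])
f=lambda x,y,z:D+(X*x+Y*y+[0,0,z])/1000
for n,q in(("beadL",(127,35,135)),("beadR",(127,-35,135)),("bead.03",(126.5,0,137)),("bead.1",(125,0,140)),("on",(123,0,152)),("lip",(102,0,206))):print(n,(proj(p,f(*q))-[120,60]).round(1))
for h in(0,5,11):print("tip",h,(proj(p,P+R@[h/1000,0,.008])-[120,60]).round(1),"tcp",(proj(p,P+R@[h/1000,0,-.011])-[120,60]).round(1))
c=-p['world_to_cam'][:3,:3].T@p['world_to_cam'][:3,3];print(R.T@(c-P))
E
```

```text
beadL [107. 235.]
beadR [293.3 235. ]
bead.03 [200.1 234.5]
bead.1 [200.1 235.6]
on [200.  229.4]
lip [199.  235.4]
tip 0 [199.7 259.6] tcp [199.5 286.1]
tip 5 [199.7 247.3] tcp [199.5 272.3]
tip 11 [199.7 232.1] tcp [199.5 255.4]
[ 0.07143944  0.0005791  -0.13453101]
```

The tips rose in front of the bead rather than under it. I'll back down, tilt further forward, and go in deeper.

play_rows(moves=[-0.03, 0, -0.06, 0, 0, 0, 0, -0.03, 0, -0.15, 0, 0, 0, 0, -0.03, 0, -0.22, 0, 0, 0, 0, -0.03, 0, -0.22, 0.002, -0.03, 0, 0, -0.03, 0, -0.22, 0.004, -0.061, 0, 0, -0.03, 0, -0.22, 0.004, -0.061, 0, 0, -0.03, 0, -0.22, 0.004, -0.061, 0, 0, -0.03, 0, -0.22, 0.004, -0.061, 0, 0])

```text
clock: 18.9
ee_pos: [0.58, -0.1482, 0.1292]
eef_rot: [[0.659, 0.069, 0.749], [0.048, -0.998, 0.05], [0.751, 0.003, -0.66]]
wrist_force: [0.4, 0.3, -0.3]
width: 0.001
finger_force: 0.0
```

```bash
python3 st.py
```

```text
18.9 lamp tcp mm [112.3   3.1 129.2] pitch 41.3 turn needed [-0.002  0.051  0.   ] F [ 0.4  0.3 -0.3] q [-17.5   7.9 -29.4 -69.8 -16.9 173.7]
```

play_rows(moves=[-0.02, -0.02, -0.05, -0.002, 0.023, 0, 0, -0.02, -0.028, -0.086, -0.002, 0.023, 0, 0, -0.02, -0.028, -0.086, -0.002, 0.023, 0, 0, -0.02, -0.028, -0.086, -0.002, 0.023, 0, 0])

```text
clock: 19.4
ee_pos: [0.5781, -0.1511, 0.1209]
eef_rot: [[0.693, 0.067, 0.717], [0.048, -0.998, 0.046], [0.719, 0.002, -0.695]]
wrist_force: [0.6, 0.4, 0.8]
width: 0.005
finger_force: 0.0
```

```bash
python3 st.py
```

```text
19.4 lamp tcp mm [110.2   0.3 120.9] pitch 44.0 turn needed [-0.001  0.029  0.002] F [0.6 0.4 0.8] q [-12.7   8.3 -30.2 -60.6 -13.5 161.7]
```

play_rows(moves=[0.04, 0.003, 0, 0, 0, 0, 0, 0.07, 0.005, 0, 0, 0, 0, 0, 0.07, 0.005, 0, 0, 0, 0, 0, 0.07, 0.005, 0, 0, 0, 0, 0])

```text
clock: 19.9
ee_pos: [0.5849, -0.151, 0.1208]
eef_rot: [[0.694, 0.065, 0.717], [0.046, -0.998, 0.046], [0.719, 0.001, -0.695]]
wrist_force: [0.0, -0.2, 0.3]
width: -0.001
finger_force: 0.0
```

play_rows(moves=[0, 0, 0.03, 0, 0, 0, 0, 0, 0, 0.06, 0, 0, 0, 0, 0, 0, 0.08, 0, 0, 0, 0, 0, 0, 0.1, 0, 0, 0, 0, 0, 0, 0.1, 0, 0, 0, 0])

```text
clock: 20.52
ee_pos: [0.5838, -0.1508, 0.13]
eef_rot: [[0.695, 0.065, 0.716], [0.046, -0.998, 0.046], [0.718, 0.001, -0.696]]
wrist_force: [-6.3, -2.5, -2.5]
width: -0.002
finger_force: 3.0
```

```bash
python3 st.py
```

```text
20.525 lamp tcp mm [115.9   0.2 130. ] pitch 44.1 turn needed [-0.002  0.028  0.002] F [-6.3 -2.5 -2.5] q [-10.2   7.6 -30.5 -55.6 -12.  154.8]
```

play_rows(moves=[0, 0, 0.02, 0, 0, 0, 0, 0, 0, 0.04, 0, 0, 0, 0, 0, 0, 0.06, 0, 0, 0, 0, 0, 0, 0.06, 0, 0, 0, 0])

```text
clock: 21.02
ee_pos: [0.5825, -0.1508, 0.1347]
eef_rot: [[0.697, 0.065, 0.715], [0.045, -0.998, 0.046], [0.716, -0.0, -0.698]]
wrist_force: [-9.0, -5.1, -2.7]
width: -0.0
finger_force: 4.7
```

```bash
python3 st.py; python3 - <<'E'
from cell import r
from h import *
im=r.read_camera("wrist");s=r.read_camera("scene")[170:270,330:430]
cv2.imwrite("pics/w9.png",np.hstack([im[60:400,120:520],cv2.resize(s,(340,340),interpolation=cv2.INTER_CUBIC)]))
# paddle hinge-edge gap in scene, dark-grey mask
k=cv2.inRange(cv2.cvtColor(r.read_camera("scene"),cv2.COLOR_BGR2GRAY),35,85)[200:240,350:396]
print(["%d:%s"%(i+200,np.flatnonzero(row)[[0,-1]]+350 if row.any() else '') for i,row in enumerate(k)][::3])
E
```

```text
21.025 lamp tcp mm [114.5   0.3 134.7] pitch 44.3 turn needed [-0.002  0.027  0.002] F [-9.  -5.1 -2.7] q [ -9.    7.  -31.1 -52.9 -11.4 151.3]
['200:[385 391]', '203:[385 385]', '206:[377 393]', '209:[368 394]', '212:[355 391]', '215:[355 385]', '218:[362 387]', '221:[366 378]', '224:[378 389]', '227:[380 385]', '230:[384 384]', '233:[384 391]', '236:', '239:']
```

play_rows(moves=[-0.05, 0, -0.03, 0, 0, 0, 0, -0.05, 0, -0.12, 0, 0, 0, 0, -0.03, 0, -0.19, 0, 0, 0, 0, 0.0, 0, -0.19, 0, 0, 0, 0, 0.045, 0.003, -0.19, 0, 0, 0, 0, 0.045, 0.003, -0.19, 0, 0, 0, 0, 0.045, 0.003, -0.19, 0, 0, 0, 0])

```text
clock: 22.05
ee_pos: [0.5896, -0.1503, 0.1181]
eef_rot: [[0.693, 0.065, 0.718], [0.046, -0.998, 0.046], [0.719, 0.001, -0.695]]
wrist_force: [0.5, -0.4, 0.6]
width: 0.002
finger_force: 0.0
```

```bash
python3 st.py;python3 - <<'E'
from cell import r
from h import *
s=r.camera_params("scene");a=np.radians(4);X=np.array([np.cos(a),np.sin(a),0]);Y=np.array([-X[1],X[0],0]);D=np.array([.4682,-.1591,0])
f=lambda x,y,z:D+(X*x+Y*y+[0,0,z])/1000
for q in((127,35,135),(127,35,131),(123,35,152),(162,35,152)):print(q,proj(s,f(*q)).round(1))
for im in(cv2.imread("pics/scene0.png"),r.read_camera("scene")):
    g=cv2.cvtColor(im,cv2.COLOR_BGR2GRAY);k=cv2.inRange(g,30,78)
    c,_=cv2.findContours(k[195:235,345:398],cv2.RETR_EXTERNAL,cv2.CHAIN_APPROX_NONE)
    for q in sorted(c,key=cv2.contourArea)[-1:]:
        q=q[:,0]+[345,195];print("low",q[q[:,1].argmax()],"left",q[q[:,0].argmin()],"top",q[q[:,1].argmin()],cv2.boundingRect(q),cv2.contourArea(q))
E
```

```text
22.05 lamp tcp mm [121.7   0.3 118.1] pitch 44.0 turn needed [-0.002  0.029  0.002] F [ 0.5 -0.4  0.6] q [-12.4   9.4 -29.3 -60.9 -13.2 161.6]
(127, 35, 135) [366.8 225.4]
(127, 35, 131) [366.7 227. ]
(123, 35, 152) [368.  219.2]
(162, 35, 152) [357.5 213.8]
low [367 225] left [355 212] top [385 203] (355, 203, 38, 23) 386.5
low [376 230] left [355 212] top [381 204] (355, 204, 37, 27) 363.5
```

play_rows(moves=[0, 0, 0.03, 0, 0, 0, 0, 0, 0, 0.06, 0, 0, 0, 0, 0, 0, 0.08, 0, 0, 0, 0, 0, 0, 0.1, 0, 0, 0, 0, 0, 0, 0.1, 0, 0, 0, 0])

```text
clock: 22.72
ee_pos: [0.5892, -0.1504, 0.1278]
eef_rot: [[0.694, 0.065, 0.717], [0.046, -0.998, 0.046], [0.719, 0.001, -0.695]]
wrist_force: [-0.9, -0.2, -0.2]
width: 0.0
finger_force: 0.4
```

```bash
python3 st.py
```

```text
22.725 lamp tcp mm [121.4   0.3 127.8] pitch 44.0 turn needed [-0.002  0.029  0.002] F [-0.9 -0.2 -0.2] q [-10.4   8.3 -29.9 -56.6 -12.1 155.9]
```

play_rows(moves=[-0.005, 0, 0.02, 0, 0, 0, 0, -0.01, 0, 0.04, 0, 0, 0, 0, -0.01, 0, 0.04, 0, 0, 0, 0])

```text
clock: 23.1
ee_pos: [0.588, -0.1505, 0.1316]
eef_rot: [[0.694, 0.065, 0.717], [0.046, -0.998, 0.046], [0.719, 0.001, -0.696]]
wrist_force: [-3.1, -0.4, -2.6]
width: 0.001
finger_force: 1.7
```

play_rows(moves=[-0.005, 0, 0.02, 0, 0, 0, 0, -0.01, 0, 0.04, 0, 0, 0, 0, -0.01, 0, 0.04, 0, 0, 0, 0])

```text
clock: 23.48
ee_pos: [0.5874, -0.1505, 0.136]
eef_rot: [[0.693, 0.065, 0.718], [0.046, -0.998, 0.046], [0.719, 0.001, -0.695]]
wrist_force: [-3.9, 0.6, -1.2]
width: 0.003
finger_force: 1.6
```

```bash
python3 st.py;python3 - <<'E'
from cell import r
from h import *
g=cv2.cvtColor(r.read_camera("scene"),cv2.COLOR_BGR2GRAY);b=cv2.cvtColor(cv2.imread("pics/scene0.png"),cv2.COLOR_BGR2GRAY)
for x in(360,363,366,369,372):print(x,b[210:230,x],g[210:230,x])
E
```

```text
23.475 lamp tcp mm [119.5   0.2 136. ] pitch 44.0 turn needed [-0.001  0.029  0.002] F [-3.9  0.6 -1.2] q [ -8.9   7.2 -30.7 -53.1 -11.3 151.5]
360 [121  88  44  45  56  61  54  70  97 121 117 117 121 113 117 114 117 121
 117 117] [124  88  54  48  54  53  97 116 118 114 118 121 118 119 119 117 115 117
 119 119]
363 [ 98  49  47  57  51  56  58  60  59  58  60  93 114 124 116 119 110 121
 114 115] [ 95  56  48  58  54  60  46  75 113 128 121 123 116 120 121 120 117 116
 118 117]
366 [ 53  46  60  63  59  60  60  62  54  63  55  61  58  55  81 103 115 115
 114 116] [ 65  52  52  54  54  57  49  55  54  96 118 122 117 119 113 120 116 111
 113 116]
369 [ 52  54  58  60  63  61  56  58  57  58  62  61  60  62  61  66 107 125
 113 116] [ 43  56  55  56  55  51  51  60  57  51  64 109 126 121 122 114 117 120
 122 118]
372 [ 58  55  57  58  58  60  57  57  58  58  60  60  62  60  67 107 120 117
 112 115] [ 51  54  60  60  54  52  54  62  59  65 113 122 116 121 118 115 119 114
 112 114]
```

The paddle is rising: its lower edge has gone up 5 px in the scene view. I'll continue to the stop.

play_rows(moves=[0, 0, 0.02, 0, 0, 0, 0, -0.005, 0, 0.04, 0, 0, 0, 0, -0.005, 0, 0.04, 0, 0, 0, 0])

```text
clock: 23.9
ee_pos: [0.5858, -0.1503, 0.1386]
eef_rot: [[0.695, 0.065, 0.716], [0.046, -0.998, 0.047], [0.717, 0.0, -0.697]]
wrist_force: [-3.3, -0.7, -9.0]
width: -0.002
finger_force: 4.5
```

play_rows(moves=[0, 0, 0.02, 0, 0, 0, 0, 0, 0, 0.03, 0, 0, 0, 0, 0, 0, 0.03, 0, 0, 0, 0])

```text
clock: 24.28
ee_pos: [0.5847, -0.15, 0.1404]
eef_rot: [[0.697, 0.065, 0.714], [0.045, -0.998, 0.047], [0.716, -0.001, -0.698]]
wrist_force: [-5.2, -2.0, -18.0]
width: 0.002
finger_force: 8.6
```

```bash
python3 st.py;python3 - <<'E'
from cell import r
from h import *
g=cv2.cvtColor(r.read_camera("scene"),cv2.COLOR_BGR2GRAY)
for x in(360,363,366,369,372):print(x,g[210:230,x])
E
```

```text
24.275 lamp tcp mm [116.8   1.  140.4] pitch 44.3 turn needed [-0.002  0.027  0.002] F [ -5.2  -2.  -18. ] q [ -7.5   6.5 -31.5 -49.9 -10.6 147.3]
360 [125  92  55  55  60  54  94 122 122 116 121 114 120 112 115 116 118 119
 109 123]
363 [ 99  58  46  57  54  52  47  90 124 121 122 117 118 118 117 116 116 120
 117 121]
366 [ 65  47  53  54  51  59  53  56  61 104 119 115 119 113 112 115 118 117
 117 110]
369 [ 49  51  58  53  50  55  51  60  64  53  86 114 118 115 118 115 118 120
 115 119]
372 [ 51  52  60  60  50  56  53  59  58  78 114 119 119 119 111 118 118 118
 111 117]
```

The force climbed to 18 N with no further travel, and the tip geometry matches the level position, so the paddle is on its stop. I'll back out.

play_rows(moves=[0, 0, -0.05, 0, 0, 0, 0, 0, 0, -0.12, 0, 0, 0, 0, 0, 0, -0.2, 0, 0, 0, 0, 0, 0, -0.2, 0, 0, 0, 0])

```text
clock: 24.82
ee_pos: [0.5902, -0.1522, 0.1262]
eef_rot: [[0.689, 0.063, 0.722], [0.046, -0.998, 0.043], [0.723, 0.004, -0.69]]
wrist_force: [0.0, -0.5, 0.4]
width: -0.001
finger_force: 0.0
```

play_rows(moves=[-0.15, -0.01, 0.14, 0, 0, 0, 0, -0.4, -0.03, 0.38, 0, 0, 0, 0, -0.7, -0.05, 0.68, 0, 0, 0, 0, -0.9, -0.06, 0.88, 0, 0, 0, 0, -0.9, -0.06, 0.88, 0, 0, 0, 0, -0.9, -0.06, 0.88, 0, 0, 0, 0])

```text
clock: 25.58
ee_pos: [0.4986, -0.1569, 0.2152]
eef_rot: [[0.687, 0.07, 0.723], [0.047, -0.998, 0.051], [0.725, -0.001, -0.689]]
wrist_force: [-0.1, 0.0, -0.5]
width: 0.001
finger_force: 0.0
```

```bash
python3 st.py;python3 - <<'E'
from cell import r
from h import *
im=r.read_camera("scene");g=cv2.cvtColor(im,cv2.COLOR_BGR2GRAY);b=cv2.imread("pics/scene0.png")
for x in(363,366,369,372,376):print(x,g[206:230,x])
w=cv2.imread("pics/w5.png")  # scene crop after placing: rows160:360, cols250:450
f=cv2.resize(im[160:360,250:450],(380,380),interpolation=cv2.INTER_CUBIC);d=cv2.absdiff(f,w[:,380:]).max(2)>60
n,_,s,c=cv2.connectedComponentsWithStats(d.astype(np.uint8));print([(s[i][:5].tolist()) for i in range(1,n) if s[i][4]>60])
d=cv2.absdiff(im,b).max(2)>60
n,_,s,c=cv2.connectedComponentsWithStats(d.astype(np.uint8));print([(s[i][:5].tolist()) for i in range(1,n) if s[i][4]>40])
E
```

```text
25.575 lamp tcp mm [3.050e+01 1.000e-01 2.152e+02] pitch 43.5 turn needed [-0.003  0.033  0.   ] F [-0.1  0.  -0.5] q [  4.  -10.6 -53.2  -3.8  -0.9  93.8]
363 [120 121 122 121  95  58  48  52  48  59  55  68 113 123 121 115 118 116
 121 114 122 121 115 120]
366 [117 119 113 110  59  47  50  51  51  56  55  57  53 101 117 116 112 114
 115 115 117 112 112 114]
369 [116 124 103  55  50  58  51  55  54  60  46  49  64  54  74 108 123 117
 114 119 116 118 116 114]
372 [123 117  64  45  49  52  58  56  54  47  57  58  60  68 114 116 116 111
 110 118 114 118 112 113]
376 [ 97  59  49  53  54  56  49  55  50  51  62  57  91 114 122 112 114 118
 113 111 111 111 115 119]
[[292, 9, 76, 81, 2561], [368, 63, 12, 7, 74], [210, 108, 45, 17, 236], [289, 169, 13, 17, 65], [359, 180, 21, 92, 669], [274, 225, 19, 11, 127], [331, 229, 29, 32, 320], [269, 240, 15, 19, 150], [173, 248, 59, 30, 265], [286, 265, 32, 19, 298], [306, 265, 25, 14, 111], [122, 270, 206, 110, 10272], [330, 298, 21, 14, 177], [342, 313, 10, 26, 106], [291, 342, 50, 38, 992]]
[[487, 0, 44, 73, 1368], [499, 0, 141, 344, 31380], [461, 30, 26, 59, 588], [433, 72, 15, 46, 155], [447, 82, 81, 276, 4934], [405, 90, 36, 68, 1587], [473, 111, 17, 10, 129], [433, 150, 36, 46, 592], [404, 158, 33, 50, 591], [392, 181, 85, 123, 2820], [281, 264, 33, 31, 490], [404, 305, 32, 68, 1008], [496, 311, 12, 19, 121], [591, 322, 49, 95, 2608], [502, 328, 15, 37, 255], [362, 350, 127, 130, 6107], [509, 416, 59, 17, 202], [452, 435, 13, 11, 58], [459, 465, 22, 15, 174]]
```

The paddle's edge stays up at row 220 (225.5 when off), the placed tumbler and the stack are unchanged, and the hand is clear. Handing in.

```bash
python3 -c "
from cell import r
print(r.job_done())"
```

```text
the job is handed in; nothing more can be done
None
```

I set the top tumbler upright on the cork disc, then pushed the paddle up to its stop, where it stayed; the other two tumblers are still stacked, and I handed in with about 26 s on the clock, but I viewed 12 pictures, two over the limit of 10.

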